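Draw the deep lid off a shaft tin under the hold-down clamp

TASK

Screw the leaning handwheel down until the clamp's fork bears firmly on the foot of the blue tin, then draw the tin's deep, tight lid straight up, clear of the shaft inside, without the tin coming off the clamp's bed or tipping. Without dropping it, stand the lid open end down, flat on the floor of the metal tray, and only then back the clamp off again so that its fork stands well clear of the foot and the open tin is free, still upright where it was with the shaft in it. Leave the other things on the bench undisturbed.

Things in the scene. Friction and masses are not known exactly. Their poses are not given: they have to be found in the camera images.
- clamp: Grey cast hold-down clamp, fixed to the bench. Origin on the bench under the place of the tin; x from the handwheel's side to the heel stop, z up. Bed x -150 to 85, y -62 to 62, 12 mm high; side rails at y = +-50 (20 mm high); heel stop 34 mm high from x = 57. The spindle leans 35 deg from vertical in the plane y = 0, carries a level fork at its foot and the handwheel on top.
- spindle_foot (a point): Fixed point of the clamp, 20 mm above the bench, where the spindle's axis meets the level of the foot's top. The spindle leans 35 deg from vertical from here, up towards the clamp's -x. The wheel's centre is 105 mm up it when the fork touches the foot, 3.2 mm more for each rad less; the boss it runs through (36 mm across) ends at 76 mm, so 22 mm stay free under the wheel.
- clamp_wheel (a joint): Turn of the red handwheel, rad: 0 backed off, stop at 4.8. Clockwise seen from the hand adds and moves spindle, wheel and fork 3.2 mm a rad inwards (down to the foot); anticlockwise outwards. The fork touches at about 3.1, then its rubber gives, 38 N a rad: 3.5 to 3.7 is firm. Stays where it is left (0.1 N m friction). Starts at 0.75 to 2.3.
- wheel_centre (a point): Centre of the red handwheel on the spindle's axis: 58 mm across, 14 mm thick, rim with three spokes. z of this frame points outwards along the spindle (up and back towards the robot, 35 deg from vertical); x and y turn with the wheel. Can be gripped across the rim with the tool along -z, turned, let go and gripped again.
- clamp_fork: Dark steel fork at the spindle's lower end, 90 mm wide, 12 mm high, always level; its prongs straddle the lid (70 mm between them) and press with rubber pads on the foot left and right of the lid. Origin at the spindle's end, level with the pads' underside.
- tin: Base of the tin, about 0.35 kg (the shaft adds 0.45): steel foot plate 108 x 92 x 8 mm (x, y, z) on the clamp's bed, between rails and heel stop; on it a square tube 48 mm wide whose rim is at z = 72, with a collar 54 mm wide up to z = 18 that the lid rests on. Brass spring leaves on the tube's four sides at z = 56 grip the lid. Origin at the centre of the foot's underside, z up.
- lid: Deep blue square slip lid, 56 x 56 mm (bead at the rim 59), 108 mm high, 0.16 kg, sides parallel to the tin's x and y. Origin at the centre of its open lower rim, z towards its closed top; home at z = 18 in the tin's frame. Takes 12 to 20 N to draw, more than tin and shaft weigh, so a loose tin comes along. Rubs for about 40 mm; clears the tube after 54 mm, the shaft after 101 mm.
- stepped_shaft: Grey stepped steel shaft standing loose in the tin, 35 mm across at the foot, 110 mm tall, its top 118 mm above the tin's origin. Origin at the centre of its underside.
- tray: Shallow bright metal tray, fixed, 120 x 200 x 20 mm (x, y, z), wall and floor 3 mm. Origin at the centre of its underside; the floor's top is at z = 3.
- bolt_1: Dark hex bolt standing on its head in the tray, 34 mm across, 93 mm tall. Origin at the centre of its underside. Leave it standing.
- surface_gauge: Scribing block beside the clamp: base x -28 to 28, y -22 to 48, 22 mm high, with a thin post 195 mm tall at the origin and a needle across it. Origin on the bench under the post. Leave alone.
- wood_block_1: Small wooden block beside the clamp, 55 x 100 x 38 mm (x, y, z). Origin at the centre of its underside. Leave alone.
- the_hand_grinder: Green hand grinder, fixed to the bench between robot and tray, always in the same place: up to 146 mm high at x 0.34 to 0.40, y -0.14 to -0.03 (world); its crank handle reaches x 0.52, y -0.18, 165 mm high. Keep clear. Behind the tray, from x = 0.73, stands a vice (56, farther back 117 mm high); on a board at x < 0.36, y < -0.33 a gear (120 mm) and an oil can.
Mind the look-alikes: they are no part of the job. Of the things that look like the lid, the larger one is meant.

How it is judged (in metres and radians):
On the way, in this order (a step that is already met when the one before it is completed fails the run):
1. with the lid still home, the clamp's fork is screwed down firmly (more than 8 N) on the tin's foot (contact force between clamp_fork and tin above 8 N and z of lid in the frame of tin below 0.024 m), for 0.2 s.
2. the lid has been drawn straight up until its rim is level with or above the top of the shaft (within 30 mm of straight above the tin), the fork still bearing on the foot (z of lid in the frame of tin above 0.114 m and horizontal distance between lid and tin below 0.03 m and contact force between clamp_fork and tin above 2 N), for 0.05 s.
3. the lid stands open end down on the floor of the tray and is let go, with the fork still bearing on the foot (z of lid in the frame of tray between 0 and 0.007 m and x of lid in the frame of tray between -0.036 and 0.036 m and y of lid in the frame of tray between -0.076 and 0.076 m and angle between lid's own z axis and vertical below 0.06 rad and contact force between the fingers and lid below 0.3 N and contact force between clamp_fork and tin above 2 N), for 0.2 s.
At the end, for the whole second after the job is handed in: Lid upright (3 deg), open end down, at rest on the tray's floor, let go; fork at least 2 mm above the tin's foot; tin upright (2 deg) on the clamp's bed within 10 mm of the bed's origin, 3 mm in height; shaft standing in the tin (z of lid in the frame of tray between 0 and 0.007 m and x of lid in the frame of tray between -0.036 and 0.036 m and y of lid in the frame of tray between -0.076 and 0.076 m and angle between lid's own z axis and vertical below 0.06 rad and contact force between the fingers and lid below 0.3 N and linear speed of each of lid, tin below 0.02 m/s and z of clamp_fork in the frame of tin above 0.01 m and contact force between clamp_fork and tin below 0.1 N and x of tin in the frame of clamp between -0.01 and 0.01 m and y of tin in the frame of clamp between -0.01 and 0.01 m and z of tin in the frame of clamp between 0.009 and 0.015 m and angle between tin's own z axis and vertical below 0.04 rad and z of stepped_shaft in the frame of tin between 0.004 and 0.014 m and horizontal distance between stepped_shaft and tin below 0.012 m); the robot touches nothing.
It fails at once if the tin is lifted 1.8 mm off the clamp's bed or tipped more than 4 degrees (z of tin in the frame of clamp above 0.0138 m or angle between tin's own z axis and vertical above 0.07 rad).
It fails at once if the lid is dropped: out of the fingers while off the collar and more than 15 mm above the tray's floor (contact force between the fingers and lid below 0.05 N and height (world z) of lid above 0.018 m and (horizontal distance between lid and tin above 0.06 m or z of lid in the frame of tin above 0.06 m)).
It fails at once if the bolt, the scribing block, or the wooden block is moved more than 20 mm or tipped (distance of any of bolt_1, surface_gauge, wood_block_1 from where it was at the start of the episode above 0.02 m or angle between any of bolt_1, surface_gauge, wood_block_1's own z axis and vertical above 0.3 rad).
It also fails if it takes over 72 s, if anything falls off the work surface, if the arm or the gripper's body presses on something with over 40 N, if the wrist force passes 120 N, or if a joint passes its speed limit or range.

ROBOT

A 7-joint arm with a two-finger parallel gripper is mounted at the origin on a cart in front of the work surface, level with it; the furniture and walls round the work are solid. World frame = base frame: x ahead of the robot, y to its left, z up, the work surface at z = 0. Lengths are in m, angles in degrees, forces in N, time in s.
With the tool pointing down it reaches from about 0.35 to 0.775 m from the base axis. Payload 3.1 kg.
Tool frame: the origin (TCP) lies on the centre line of the jaws, within the pads' length; the fingertips stand 17 mm ahead of it and the grasp point (between the pads) lies 2 mm behind it (robot.tip_reach is the distance from the TCP to the fingertips, in m); z points along the fingers, y is the line along which they close (so a half turn about z gives the same grasp; the last joint's range is limited). The gripper opens to 85 mm and grips with 20 to 120 N. Pads are 22 mm wide; open, the fingers measure 114 mm over their backs; the gripper's body (76 mm by 85 mm) begins 54 mm behind the grasp point. The pads swing forward as they close: fully open they stand 13 mm farther back than shut.
Start: joints at [-73.264, 17.813, 0.802, 86.603, -0.252, 75.585, -1.558], TCP at [0.18, 0.52, 0.248] pointing down, gripper open.
Joint ranges: [-154.91, 154.91], [-16.99, 109.72], [-72.82, 74.43], [7.12, 147.25], [-82.49, 262.49], [11.32, 116.49], [-174.64, 174.64]. Speed limits (degrees/s): [159.86, 159.86, 180, 180, 180, 180, 180].

INTERFACE

Orientations are given as [roll, pitch, yaw] about the fixed x, y, z axes, in that order (R = Rz(yaw) Ry(pitch) Rx(roll)).
In Python, from station import robot, fingers, vision, workorder, recognise gives the robot as it stands. Calls block until the motion is done:
- robot.move_to(position, orientation): joint-space move of the TCP to a pose.
- robot.line_to(position, orientation=None, velocity=0.15, f_stop=None): straight line of the TCP; orientation=None keeps the orientation; velocity is the mean speed in m/s. With f_stop (N) it stops when the force on the tool has changed by that much, and returns True; else False.
- robot.move_j(angles): joint-space move.
- fingers.gripper_to(opening, force=None): opening from 0.0 (shut) to 1.0 (fully open); force is the grip in N (None keeps the last); returns when the fingers have stopped.
- robot.pause(seconds).
- robot.inverse_kinematics(position, orientation): joint angles nearest the present ones, or None.
- vision.grab_frame(name): name is "scene" or "side" or "wrist"; returns the picture (400x640x3 uint8, red, green, blue); there is no depth.
- vision.calibration(name): a dict with "mtx" (3x3 intrinsics, pixels), "extrinsics" (4x4, takes a point from world to camera coordinates); the wrist camera has in their place "T_tool_cam" (4x4, takes a point from camera to tool coordinates, whose origin is the TCP and whose axes are the flange's). Camera axes: x right, y up, looking along -z (the intrinsics and any distortion apply to the point x, -y, -z); pixel columns grow to the right and rows downward; lengths in m; the calibration is good to about 2 mm. A picture is of the moment at which its call begins: read the wrist's pose just before it. calibration takes no time and is no camera call.
A pose or a line that the arm cannot do raises robot.PlanningError and nothing moves.
- workorder.close_job(): hands the job in; it is judged then, once.
Trained networks look in the newest picture that a camera, given by its name, has taken for a name from the list of things; names that differ only in an ending like _2 or _b are one class to them, and where a whole thing is asked for, a point or a joint stands for the part that bears it (a point fixed in the world has none). Each returns a list of dicts, best first, with "p" (0 to 1); they miss things now and then, are a little off and sometimes report something else, mostly with a low value. They report only what shows in the picture. A call takes as long as a camera call. They do not tell look-alikes from the thing itself.
- recognise(label, camera): "rect" ([centre column, centre row, width, height] in pixels, round what is visible of it).
Readings, each from a call of its own:
- robot.current_time_s(): time.
- robot.current_joint_positions(): joint angles.
- robot.current_dq(): joint speeds.
- robot.current_joint_torque(): joint torques, N m.
- robot.current_tool_pos(): TCP position.
- robot.current_eef_rot(): TCP orientation.
- robot.current_contact_force(): force on the tool from outside, world axes, zero at the start.
- robot.current_torque(): the same for the moment, N m.
- robot.current_finger_gap(): opening from 0.0 (shut) to 1.0 (fully open).
- robot.current_gripper_force(): force on a finger pad.
Only numpy, scipy, OpenCV 4.12 (cv2) and the standard library are available. Lean on these libraries where they do the work, as an engineer would, in place of code of your own. Each camera call takes 0.05 s, during which the arm holds its last target. There are 200 camera calls.

## Working session

There is one attempt and no reset: what is moved stays moved. The work goes in short steps, each a Python script; the robot and the scene stay as the last script left them, time stands still between calls to the robot, and variables do not carry over. Pictures are saved under pics/ and viewed, at most 10 in all, crops included, and the job is handed in when it is done.

```bash
ls; mkdir -p pics; python3 - <<'E'
from station import robot, fingers, vision, workorder, recognise
import cv2, numpy as np
for c in ["scene","side"]:
    im=vision.grab_frame(c); cv2.imwrite(f"pics/{c}0.png",im[:,:,::-1])
    K=vision.calibration(c); print(c,K)
    for n in ["clamp","clamp_wheel","clamp_fork","tin","lid","tray","bolt_1","surface_gauge","wood_block_1"]:
        print(n,[(np.round(r["rect"]).tolist(),round(r["p"],2)) for r in recognise(n,c)][:4])
print(vision.calibration("wrist"), robot.current_time_s(), robot.tip_reach)
E
```

```text
pics
scene {'mtx': array([[394.47947147,   0.        , 317.13118329],
       [  0.        , 394.47947147, 201.24745276],
       [  0.        ,   0.        ,   1.        ]]), 'extrinsics': array([[ 0.90084086, -0.43410116,  0.00647483, -0.53037395],
       [ 0.30679199,  0.64706145,  0.69799008, -0.07790966],
       [-0.30718792, -0.62679156,  0.71607815, -0.97249302],
       [ 0.        ,  0.        ,  0.        ,  1.        ]])}
clamp [([362.0, 254.0, 109.0, 67.0], 0.79)]
clamp_wheel [([337.0, 233.0, 21.0, 22.0], 0.64)]
clamp_fork [([372.0, 251.0, 32.0, 30.0], 0.57), ([363.0, 254.0, 110.0, 67.0], 0.37)]
tin [([382.0, 254.0, 49.0, 31.0], 0.66), ([363.0, 256.0, 109.0, 62.0], 0.55)]
lid [([380.0, 232.0, 38.0, 52.0], 0.91), ([272.0, 249.0, 25.0, 32.0], 0.77)]
tray [([333.0, 169.0, 71.0, 58.0], 0.89)]
bolt_1 [([331.0, 169.0, 11.0, 34.0], 0.82)]
surface_gauge [([372.0, 190.0, 30.0, 62.0], 0.96)]
wood_block_1 [([409.0, 297.0, 54.0, 39.0], 0.75)]
side {'mtx': array([[452.23718857,   0.        , 324.97513654],
       [  0.        , 452.23718857, 196.79289647],
       [  0.        ,   0.     
[... 627 characters left out ...]
172.0, 58.0, 39.0], 0.97)]
bolt_1 [([337.0, 172.0, 12.0, 26.0], 0.57)]
surface_gauge [([375.0, 168.0, 12.0, 38.0], 0.67)]
wood_block_1 [([395.0, 263.0, 47.0, 29.0], 0.79)]
{'mtx': array([[358.47086571,   0.        , 317.73335133],
       [  0.        , 358.47086571, 200.19004047],
       [  0.        ,   0.        ,   1.        ]]), 'T_tool_cam': array([[-1.43615578e-03,  9.58875289e-01,  2.83824097e-01,
         7.02958023e-02],
       [ 9.99998898e-01,  1.27031902e-03,  7.68351528e-04,
        -1.98560376e-04],
       [ 3.76206145e-04,  2.83824887e-01, -9.58876056e-01,
        -1.26028761e-01],
       [ 0.00000000e+00,  0.00000000e+00,  0.00000000e+00,
         1.00000000e+00]])} 1.0 0.017
```

```bash
cat > h.py <<'E'
from station import robot, fingers, vision, workorder, recognise
import cv2, numpy as np
from scipy.spatial.transform import Rotation as R
def cam(name,pose=None):
    c=vision.calibration(name)
    if name!="wrist": return c["mtx"],c["extrinsics"]
    p,o=pose if pose is not None else (robot.current_tool_pos(),robot.current_eef_rot())
    T=np.eye(4);T[:3,:3]=R.from_euler("xyz",o,degrees=True).as_matrix();T[:3,3]=p
    return c["mtx"],np.linalg.inv(T@c["T_tool_cam"])
def proj(K,E,P):
    q=(E[:3,:3]@np.atleast_2d(P).T).T+E[:3,3]
    q=q*[1,-1,-1]; u=(K@q.T).T; return u[:,:2]/u[:,2:]
def atz(K,E,uv,z):
    d=np.linalg.inv(K)@[uv[0],uv[1],1]; d=E[:3,:3].T@(d*[1,-1,-1]); c=-E[:3,:3].T@E[:3,3]
    return c+d*(z-c[2])/d[2]
E
python3 - <<'E'
from h import *
a=cv2.imread("pics/scene0.png")[120:340,220:480]
cv2.imwrite("pics/s0c.png",cv2.resize(a,None,fx=2.7,fy=2.7,interpolation=cv2.INTER_CUBIC)[:600,:800])
K,E=cam("scene")
print("wheel",atz(K,E,(337,233),.12),"lidmid",atz(K,E,(380,232),.084),"tray",atz(K,E,(333,172),.01),"bolt",atz(K,E,(331,169),.05),"gauge",atz(K,E,(372,216),.01),"wood",atz(K,E,(409,297),.02),"small",atz(K,E,(272,249),.03),"clamp",atz(K,E,(362,254),.04))
print(robot.current_eef_rot(),robot.current_contact_force())
E
```

```text
wheel [ 0.47231025 -0.33517659  0.12      ] lidmid [ 0.57472157 -0.347636    0.084     ] tray [ 0.61330206 -0.05275911  0.01      ] bolt [ 0.591967  -0.0791576  0.05     ] gauge [ 0.62561599 -0.24502891  0.01      ] wood [ 0.57047274 -0.48320827  0.02      ] small [ 0.35386358 -0.2488091   0.03      ] clamp [ 0.52850112 -0.35584278  0.04      ]
[1.79997117e+02 1.84287816e-03 1.60877582e+02] [ 0.05818858 -0.74352385  0.50570941]
```

View pics/s0c.png

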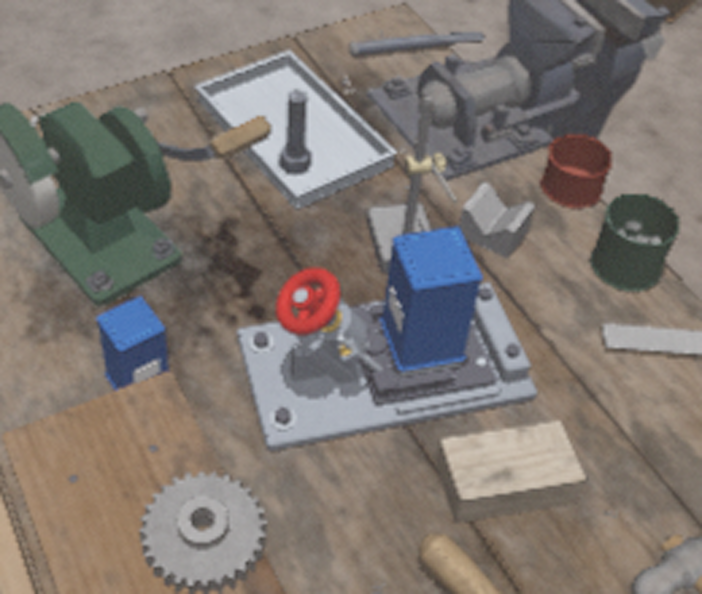

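```bash
python3 - <<'E'
from h import *
for yaw in (180,150,-150,0,55):
    for z in (.3,.33,.36):
        q=robot.inverse_kinematics([.47,-.345,z],[180,0,yaw]); print(yaw,z,None if q is None else np.round(q))
robot.line_to([.18,.52,.32])
robot.move_to([.47,-.345,.33],[180,0,180])
K,E=cam("wrist"); np.save("E1.npy",E)
im=vision.grab_frame("wrist"); cv2.imwrite("pics/w1.png",im[:,:,::-1])
for n in ["clamp","clamp_wheel","clamp_fork","tin","lid"]:
    print(n,[(np.round(r["rect"]).tolist(),round(r["p"],2)) for r in recognise(n,"wrist")][:4])
print(robot.current_time_s(),robot.current_tool_pos(),robot.current_eef_rot())
E
```

```text
180 0.3 [  9.  23.  38.  77. -14.  85. 136.]
180 0.33 [  9.  23.  39.  73. -14.  89. 136.]
180 0.36 [  9.  23.  41.  69. -15.  93. 136.]
150 0.3 [  9.  23.  39.  77. -14.  85. 106.]
150 0.33 [  8.  23.  40.  73. -15.  89. 106.]
150 0.36 [  8.  23.  42.  69. -15.  93. 106.]
-150 0.3 [  9.  23.  37.  77. -14.  85. 166.]
-150 0.33 [  9.  23.  39.  73. -14.  89. 166.]
-150 0.36 [  9.  23.  41.  69. -15.  93. 166.]
0 0.3 [ 13.  22.  31.  76. -11.  84. -46.]
0 0.33 [ 14.  22.  31.  73. -11.  88. -47.]
0 0.36 [ 14.  22.  32.  69. -12.  93. -47.]
55 0.3 [ 10.  23.  36.  76. -13.  85.  10.]
55 0.33 [ 10.  23.  37.  73. -13.  89.  10.]
55 0.36 [ 10.  23.  38.  69. -14.  93.  10.]
clamp [([330.0, 200.0, 135.0, 185.0], 0.83), ([322.0, 228.0, 89.0, 80.0], 0.62)]
clamp_wheel [([344.0, 174.0, 57.0, 56.0], 0.67)]
clamp_fork [([325.0, 213.0, 83.0, 68.0], 0.69), ([321.0, 260.0, 68.0, 96.0], 0.19)]
tin [([316.0, 230.0, 78.0, 78.0], 0.72)]
lid [([322.0, 260.0, 65.0, 96.0], 0.74), ([404.0, 38.0, 58.0, 57.0], 0.64)]
5.1167 [ 0.47018663 -0.34476982  0.32999543] [ 1.79997387e+02  2.49855558e-03 -1.79971619e+02]
```

View pics/w1.png

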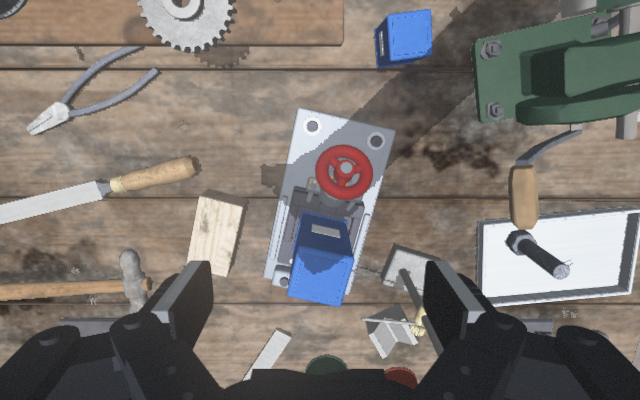

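```bash
python3 - <<'E'
import cv2
a=cv2.imread("pics/w1.png")[100:316,250:410]
cv2.imwrite("pics/w1c.png",cv2.resize(a,None,fx=2.75,fy=2.75,interpolation=cv2.INTER_CUBIC))
E
```

```text
(no output)
```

View pics/w1c.png

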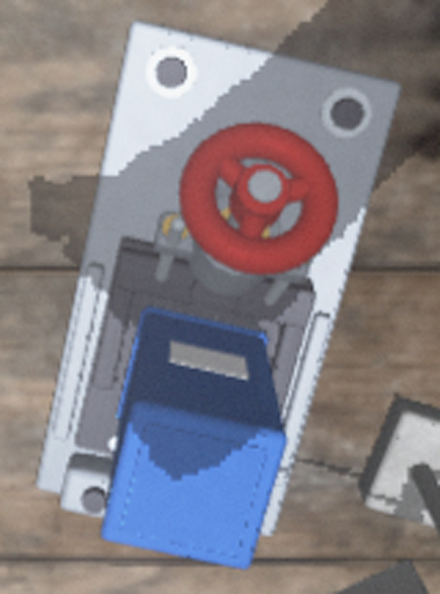

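```bash
cat > fit.py <<'E'
from h import *
from scipy.optimize import least_squares
Ew=np.load("E1.npy"); K=vision.calibration("wrist")["mtx"]
px=lambda l:np.array(l)/2.75+[250,100]-[0.32,0.32]
bed=np.array([[-150,-62,12],[-150,62,12],[85,-62,12]])/1e3; ub=px([[133,24],[399,86],[38,487]])
lid=np.array([[-28,-28,138],[-28,28,138],[28,28,138],[28,-28,138]])/1e3; ul=px([[134,402],[285,436],[250,568],[103,538]])
def T(p,P): 
    c,s=np.cos(p[2]),np.sin(p[2]); return P@np.array([[c,s,0],[-s,c,0],[0,0,1]])+[p[0],p[1],0]
f=lambda p,P,u:(proj(K,Ew,T(p,P))-u).ravel()
s1=least_squares(f,[.57,-.35,-.2],args=(bed,ub),x_scale=[.01,.01,.1]); s2=least_squares(f,[.57,-.35,-.2],args=(lid,ul))
print("clamp",s1.x,np.degrees(s1.x[2]),s1.fun.round(1)); print("lid",s2.x,np.degrees(s2.x[2]),s2.fun.round(1))
E
python3 - <<'E'
from fit import *
Ks,Es=cam("scene");Kd,Ed=cam("side")
obs=[(K,Ew,np.array([344,172.5])),(K,Ew,np.array([344,174])),(Ks,Es,np.array([337,233-.5])),(Ks,Es,np.array([220+309/2.7,120+300/2.7])),(Kd,Ed,np.array([331.5,205.8]))]
s=least_squares(lambda X:np.concatenate([proj(k,e,X)[0]-u for k,e,u in obs]),[.47,-.33,.11])
print("wheel",s.x,s.fun.round(1))
for p in (s1.x,s2.x):
    c,n=np.cos(p[2]),np.sin(p[2]);d=s.x[:2]-p[:2];print("in clamp",c*d[0]+n*d[1],-n*d[0]+c*d[1])
# given y=0, along axis: solve xf and d? scene check of lid
for k,e,n in((Ks,Es,"scene"),(Kd,Ed,"side")):
    P=T(s2.x,np.vstack([lid,lid-[0,0,.108]]));u=proj(k,e,P);print(n,"lid rect",(u.max(0)+u.min(0))/2,np.ptp(u,axis=0))
E
```

```text
clamp [ 0.57566658 -0.34199344 -0.22076139] -12.648696158041702 [-0.9 -0.9  1.8 -0.5 -1.   2.1]
lid [ 0.57352708 -0.34277251 -0.22405321] -12.837303435891354 [-0.4 -0.2  1.1 -0.7 -0.   0.5 -0.7  0.5]
wheel [ 0.47584112 -0.31889915  0.10603407] [-0.1  0.7 -0.1 -0.8 -2.4 -1.2  0.2  0.2  2.5  0.7]
in clamp -0.10245981829848275 0.0006747701200164671
in clamp -0.10054855625282788 0.0015724441402151061
scene lid rect [379.53116874 230.17617494] [38.20377971 54.63649962]
side lid rect [373.13213463 210.22013092] [28.84916457 48.56835954]
```

```bash
cat >> h.py <<'E'
YAW=np.radians(-12.75)
Rc=R.from_euler("z",YAW)
ax=Rc.apply([-np.sin(np.radians(35)),0,np.cos(np.radians(35))])
yc=Rc.apply([0,1,0])
# tool frame at phi=0: z=-ax, y=clamp y
R0=np.column_stack([np.cross(yc,-ax),yc,-ax])
def ori(phi): return (R.from_matrix(R0)*R.from_euler("z",phi,degrees=True)).as_euler("xyz",degrees=True).tolist()
E
python3 - <<'E'
from h import *
Ew=np.load("E1.npy"); K=vision.calibration("wrist")["mtx"]
W=atz(K,Ew,(344,173),.110); print("W",W, Rc.inv().apply(W-[.5745,-.3425,0]))
for phi in range(-180,181,30):
    r=[]
    for h in (0,.1):
        q=robot.inverse_kinematics((W+ax*h).tolist(),ori(phi)); r.append(None if q is None else np.round(q).astype(int).tolist())
    print(phi,r)
E
```

```text
W [ 0.47478392 -0.31907098  0.11      ] [-0.10242804  0.00084423  0.11      ]
-180 [[-10, 25, 65, 126, -82, 41, 9], [15, 0, 32, 126, -40, 30, -25]]
-150 [[-10, 25, 65, 126, -82, 41, -21], [15, 0, 32, 126, -40, 30, -55]]
-120 [[-10, 25, 65, 126, -82, 41, -51], [15, 0, 32, 126, -40, 30, -85]]
-90 [[-10, 25, 65, 126, -82, 41, -81], [15, 0, 32, 126, -40, 30, -115]]
-60 [[92, 26, -61, 123, 33, 13, 148], [15, 0, 32, 126, -40, 30, -145]]
-30 [[74, 18, -37, 123, -25, 12, 172], None]
0 [[41, 14, 1, 124, -60, 19, 173], [-2, -1, 49, 127, -39, 30, 155]]
30 [[16, 15, 29, 125, -70, 26, 152], [-1, -1, 48, 127, -39, 30, 125]]
60 [[12, 16, 35, 125, -72, 27, 123], [-2, -1, 49, 127, -39, 30, 95]]
90 [[7, 17, 41, 126, -74, 30, 95], [-6, -1, 53, 127, -39, 30, 65]]
120 [[0, 19, 49, 126, -77, 32, 66], [-12, -1, 59, 127, -38, 30, 34]]
150 [[-6, 22, 58, 126, -79, 37, 38], [-19, -2, 66, 127, -37, 29, 3]]
180 [[-10, 25, 65, 126, -82, 41, 9], [15, 0, 32, 126, -40, 30, -25]]
```

```bash
python3 - <<'E'
from h import *
W=np.array([.47478,-.31907,.110])
t=robot.current_time_s()
robot.move_to((W+ax*.1).tolist(),ori(150))
print(robot.current_time_s()-t,np.round(robot.current_joint_positions()))
pose=(robot.current_tool_pos(),robot.current_eef_rot()); K,E=cam("wrist",pose); np.save("E2.npy",E)
im=vision.grab_frame("wrist"); 
print([(np.round(r["rect"],1).tolist(),round(r["p"],2)) for r in recognise("clamp_wheel","wrist")])
print("pred",proj(K,E,W))
# predicted rim outline
th=np.linspace(0,2*np.pi,60);C=W+.029*(np.outer(np.cos(th),R0[:,0])+np.outer(np.sin(th),R0[:,1]))+ax*0
im=im[:,:,::-1].copy(); cv2.polylines(im,[np.round(proj(K,E,C)).astype(int)],True,(0,255,0),1)
cv2.imwrite("pics/w2.png",im)
print(robot.current_contact_force(),robot.current_torque())
E
```

```text
2.0 [-19.  -2.  66. 127. -37.  29.   3.]
[([261.1, 49.4, 172.5, 98.7], 0.74), ([315.6, 214.2, 84.8, 87.2], 0.7)]
pred [[314.45385211 210.74261133]]
[ 0.28056067 -0.61786641 -0.7124004 ] [0.10435167 0.60316277 0.02444807]
```

View pics/w2.png

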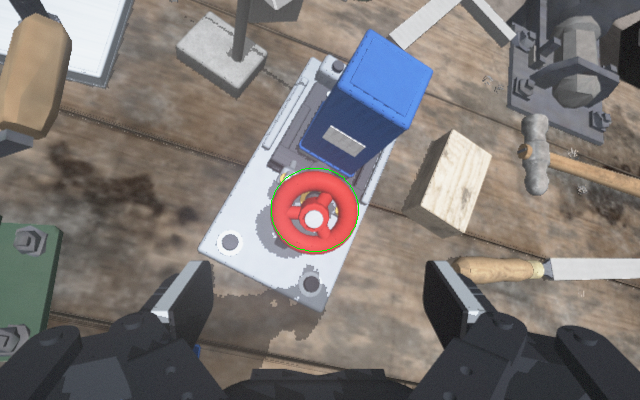

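```bash
cat >> h.py <<'E'
W=np.array([.47478,-.31907,.110])+ax*.002
def tq(): return float(np.dot(robot.current_torque(),ax)), float(np.dot(robot.current_contact_force(),ax))
def wheel_pose(phi,phi0,base=None):  # follows the thread
    b=W if base is None else base
    return (b-ax*.0032*np.radians(phi-phi0)).tolist(),ori(phi)
E
python3 - <<'E'
from h import *
t0=robot.current_time_s()
print("stop",robot.line_to(W.tolist(),ori(150),velocity=.08,f_stop=12), robot.current_time_s()-t0)
print(np.round(robot.current_joint_positions()),tq())
fingers.gripper_to(0.0,force=40); print("gap",robot.current_finger_gap(),robot.current_gripper_force(),robot.current_contact_force(),tq(),robot.current_time_s())
phi=150
for i in range(3):
    phi-=10; p,o=wheel_pose(phi,150); robot.move_to(p,o); print(phi,tq(),np.round(robot.current_contact_force(),1),np.round(robot.current_joint_positions()),robot.current_time_s())
E
```

```text
stop False 1.3749999999999991
[ -5.  21.  57. 126. -79.  36.  37.] (0.01968528350588314, -0.3238634923486037)
gap 0.6628526459855117 40.27171969413757 [-5.94500043  4.76165097  6.46484053] (0.0691872151723525, 9.224281368151024) 8.975
140 (0.014562264591497384, 11.609516692841057) [-7.1  6.9  8.2] [ -5.  20.  56. 126. -78.  36.  47.] 9.2583
130 (0.014209823970964021, 12.317189115586013) [-8.7  7.2  8. ] [ -4.  20.  55. 126. -78.  35.  57.] 9.5417
120 (0.04585037344898285, 13.564937175425282) [-8.9  7.4  9.3] [ -3.  20.  54. 126. -77.  35.  66.] 9.825
```

```bash
python3 - <<'E'
from h import *
phi=120
while phi>14:
    phi-=8; p,o=wheel_pose(phi,150)
    try: robot.move_to(p,o)
    except robot.PlanningError as e: print("plan",e); break
    t,f=tq(); print(phi,round(t,3),round(f,1),round(robot.current_joint_positions()[6]),round(robot.current_finger_gap(),3))
    if abs(t)>.35: break
print(robot.current_time_s())
E
```

```text
112 0.021 13.3 74 0.66
104 0.004 15.2 82 0.663
96 0.054 14.9 90 0.664
88 0.057 16.1 97 0.662
80 0.056 15.7 105 0.656
72 0.015 16.5 113 0.661
64 -0.025 16.5 120 0.661
56 0.067 16.2 128 0.663
48 0.038 16.9 136 0.662
40 0.013 16.6 143 0.664
32 -0.044 16.2 151 0.666
24 0.081 10.8 159 0.664
16 0.065 0.9 166 0.66
8 0.177 -8.2 174 0.66
13.4417
```

```bash
python3 - <<'E'
from h import *
print(robot.current_tool_pos(),wheel_pose(8,150)[0],robot.current_eef_rot(),ori(8),robot.current_torque(),robot.current_contact_force())
im=vision.grab_frame("wrist")[:,:,::-1]
a=cv2.imread("pics/w2.png")[150:270,250:390]; b=im[150:330,220:420]
cv2.imwrite("pics/w3.png",np.hstack([cv2.resize(a,(400,343)),cv2.resize(b,(381,343))]))
E
```

```text
[ 0.47103286 -0.31902437  0.119363  ] [0.4692243924238498, -0.31781289434974674, 0.11813481556094443] [174.50121951  34.77214355 157.45805073] [174.43409765971222, 34.61048933253461, 157.51462319711513] [-0.64679024  0.21601349 -0.25911535] [ 5.45813793 -3.84557512 -5.66394826]
```

View pics/w3.png

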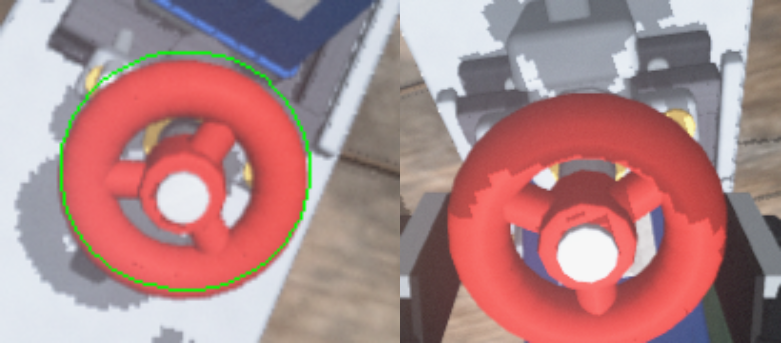

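```bash
python3 - <<'E'
from h import *
fingers.gripper_to(1.0)
B=W-ax*.001+ax*.0067
robot.line_to(B.tolist(),ori(14),velocity=.05)
print(tq(), robot.current_torque())
fingers.gripper_to(0.0,force=100); print("gap",robot.current_finger_gap(),robot.current_gripper_force(),tq(),robot.current_time_s())
phi=14
while phi<190:
    phi+=16; p,o=wheel_pose(phi,14,B); robot.move_to(p,o)
    t,f=tq(); print(phi,round(t,3),round(f,1),round(robot.current_joint_positions()[6]),round(robot.current_finger_gap(),3))
print(robot.current_time_s())
im=vision.grab_frame("wrist")[:,:,::-1]
cv2.imwrite("pics/w4.png",im)
E
```

```text
(0.01883721488985146, 0.04179479476148223) [0.12260529 0.55026905 0.02169302]
gap 0.6476113904589286 102.93292164802551 (0.053045517037120245, 10.93533099554532) 14.5667
30 -0.163 8.7 153 0.646
46 -0.099 8.0 138 0.646
62 -0.114 7.4 123 0.647
78 -0.13 7.9 107 0.643
94 -0.146 8.5 92 0.646
110 -0.152 10.9 76 0.647
126 -0.145 12.1 61 0.65
142 -0.152 14.3 45 0.643
158 -0.142 16.4 30 0.648
174 -0.136 19.4 14 0.641
190 -0.144 22.1 -2 0.646
18.6
```

```bash
python3 - <<'E'
from h import *
B=W-ax*.001+ax*.0067
phi=190
while phi<222:
    phi+=8; p,o=wheel_pose(phi,14,B); robot.move_to(p,o)
    x=np.mean([tq() for _ in range(3)],0); print(phi,x.round(3),round(robot.current_joint_positions()[6]))
print(robot.current_time_s())
im=vision.grab_frame("wrist")[:,:,::-1]
a=cv2.imread("pics/w4.png")[:,140:500];b=im[:,140:500]
cv2.imwrite("pics/w5.png",np.hstack([a,b]))
E
```

```text
198 [-0.153 21.805] -9
206 [-0.15 22.44] -17
214 [-0.158 23.285] -25
222 [-0.133 23.968] -33
19.6833
```

View pics/w5.png

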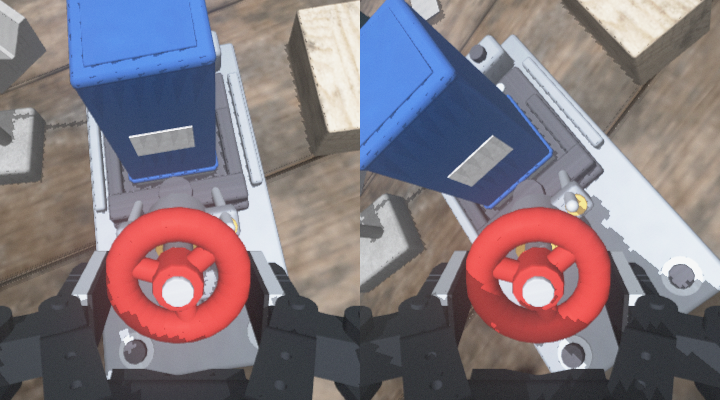

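```bash
python3 - <<'E'
from h import *
from fit import T,least_squares
from scipy.optimize import least_squares
K=vision.calibration("wrist")["mtx"]; Ew=np.load("E1.npy"); Ks,Es=cam("scene")
c=np.array([[-60,-100,20],[60,-100,20],[60,100,20],[-60,100,20]])/1e3
us=np.array([[290,52],[400,155],[300,207],[195,88]])/2.7+[220,120]
# scene corners: order found by projecting the guess
g=proj(Ks,Es,T([.613,-.053,0],c)); print("guess",g.round(),us.round())
best=min(((least_squares(lambda p:(proj(Ks,Es,T(p,c))-np.roll(us,k,0)[::d]).ravel(),[.613,-.053,y]),k,d,y) for k in range(4) for d in(1,-1) for y in (-.2,.2)),key=lambda s:s[0].cost)
s=best[0];print("tray scene",s.x,s.cost,s.fun.round(1),best[1:])
print("proj in wrist",proj(K,Ew,T(s.x,c)).round())
print("bolt top",atz(K,Ew,(561,270),.093),"base",atz(K,Ew,(519,243),.01),"scene base",atz(Ks,Es,(220+296/2.7,120+163/2.7),.006),"scene top",atz(Ks,Es,(220+297/2.7,120+93/2.7),.093))
# release wheel and hover over the lid
fingers.gripper_to(1.0)
p=np.array(robot.current_tool_pos()); robot.line_to((p+ax*.09).tolist(),velocity=.2)
L=[.5735,-.3428]
robot.move_to([*L,.26],[180,0,-102.8])
print(np.round(robot.current_joint_positions()),robot.current_time_s(),robot.current_contact_force())
K,E=cam("wrist"); im=vision.grab_frame("wrist")[:,:,::-1].copy()
print([(np.round(r["rect"],1).tolist(),round(r["p"],2)) for r in recognise("lid","wrist")])
q=np.array([[-28,-28,138],[-28,28,138],[28,28,138],[28,-28,138]])/1e3
u=proj(K,E,T([*L,YAW],q));print(u.round())
cv2.polylines(im,[np.round(u).astype(int)],True,(0,255,0),1); cv2.imwrite("pics/w6.png",im); np.save("E6.npy",E)
E
```

```text
clamp [ 0.57566658 -0.34199344 -0.22076139] -12.648696158041702 [-0.9 -0.9  1.8 -0.5 -1.   2.1]
lid [ 0.57352708 -0.34277251 -0.22405321] -12.837303435891354 [-0.4 -0.2  1.1 -0.7 -0.   0.5 -0.7  0.5]
guess [[330. 199.]
 [370. 185.]
 [336. 144.]
 [299. 155.]] [[327. 139.]
 [368. 177.]
 [331. 197.]
 [292. 153.]]
tray scene [ 0.61043187 -0.0331176  -3.02131135] 5.572002869700152 [-0.2  1.4  1.   1.2  0.2 -2.4 -0.9  0.6] (3, -1, 0.2)
proj in wrist [[623. 290.]
 [634. 208.]
 [476. 225.]
 [476. 306.]]
bolt top [ 0.58915832 -0.07230499  0.093     ] base [ 0.5921991  -0.07418048  0.01      ] scene base [ 0.59081865 -0.0760586   0.006     ] scene top [ 0.59250117 -0.0693271   0.093     ]
[  -3.   46.   69.   65.  -42.   94. -137.] 22.3167 [-0.38439936  0.28319613  0.54226143]
[([563.5, 206.8, 97.1, 72.1], 0.74), ([319.8, 190.4, 79.0, 101.4], 0.7), ([443.2, 192.6, 50.1, 70.3], 0.45)]
[[359. 162.]
 [357. 237.]
 [282. 237.]
 [279. 162.]]
```

View pics/w6.png

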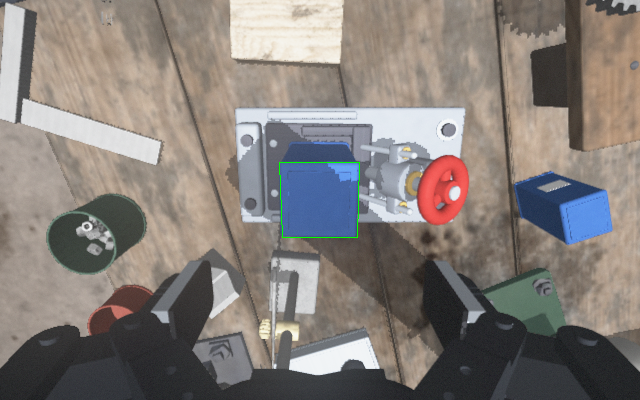

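```bash
python3 - <<'E'
from h import *
K=vision.calibration("wrist")["mtx"]; E=np.load("E6.npy"); Ks,Es=cam("scene")
im=cv2.imread("pics/w6.png"); a=im[100:380,230:380]; cv2.imwrite("pics/w6c.png",cv2.resize(a,None,fx=2.1,fy=2.1,interpolation=cv2.INTER_CUBIC))
b=atz(K,E,(291,285),.022); print(b)
for z in (.022,.08,.1,.12,.14,.16,.18,.195): print(z,proj(K,E,[b[0],b[1],z]).round(),proj(Ks,Es,[b[0],b[1],z]).round(), )
E
```

```text
[ 0.63442062 -0.21893604  0.022     ]
0.022 [[291. 285.]] [[370. 205.]]
0.08 [[287. 315.]] [[373. 189.]]
0.1 [[285. 328.]] [[373. 183.]]
0.12 [[283. 342.]] [[374. 177.]]
0.14 [[281. 358.]] [[375. 170.]]
0.16 [[278. 377.]] [[376. 164.]]
0.18 [[275. 398.]] [[377. 157.]]
0.195 [[273. 416.]] [[378. 152.]]
```

View pics/w6c.png

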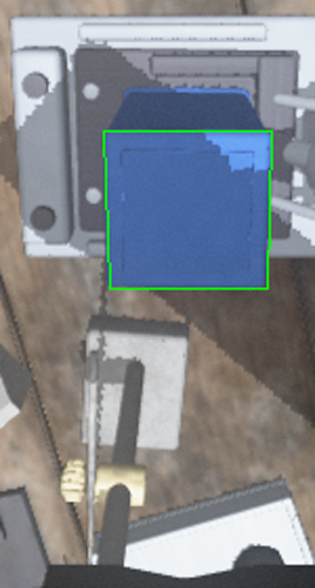

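```bash
python3 - <<'E'
from h import *
L=[.5735,-.3428]
print("hit",robot.line_to([*L,.122],velocity=.12,f_stop=8))
fingers.gripper_to(0.0,force=100); print("gap",robot.current_finger_gap()*85,robot.current_gripper_force(),robot.current_contact_force(),robot.current_time_s())
f0=np.array(robot.current_contact_force()); p=np.array(robot.current_tool_pos()); print(p)
for dz in (.0005,.001,.0015):
    robot.line_to([*L,.122+dz],velocity=.02); f=np.array(robot.current_contact_force())-f0; print(dz,f.round(1),(np.array(robot.current_tool_pos())-p).round(4))
    if f[2]<-13: break
E
```

```text
hit False
gap 54.379673805261 108.92839908599854 [-3.09195053  1.41680312  6.23411111] 24.1083
[ 0.57282479 -0.34335133  0.12330238]
0.0005 [0.7 0.  0.3] [0.0001 0.     0.    ]
0.001 [-0.  -1.2 -1.5] [0.0001 0.0001 0.    ]
0.0015 [-0.5 -2.3 -2.3] [0.0001 0.0001 0.0001]
```

```bash
python3 - <<'E'
from h import *
L=[.5735,-.3428]; z0=.12330
for i in range(4,24):
    dz=.0005*i
    robot.line_to([*L,.122+dz],velocity=.03); fz=robot.current_contact_force()[2]; r=robot.current_tool_pos()[2]-z0
    print(round(dz*1e3,1),round(fz,1),round(r*1e3,2))
    if r>.0012 or fz<-24: break
print(robot.current_time_s())
E
```

```text
2.0 -0.3 0.11
2.5 -4.2 0.21
3.0 -8.7 0.5
3.5 -12.6 1.08
4.0 -10.4 2.6
26.1083
```

```bash
python3 - <<'E'
from h import *
L=[.5735,-.3428]
for z in (.135,.150,.17,.20,.235):
    robot.line_to([*L,z],velocity=.06); print(z,np.round(robot.current_contact_force(),1),np.round(robot.current_tool_pos(),4),round(robot.current_finger_gap()*85,1))
print(robot.current_time_s())
im=vision.grab_frame("scene"); cv2.imwrite("pics/s7.png",cv2.resize(im[150:310,280:450,::-1],None,fx=3.6,fy=3.6,interpolation=cv2.INTER_CUBIC))
E
```

```text
0.135 [-3.9 -0.3 -4.9] [ 0.5734 -0.3422  0.1365] 54.4
0.15 [-4.6  0.4 -6.2] [ 0.5734 -0.3424  0.1516] 54.5
0.17 [-3.5  0.3  0.1] [ 0.5741 -0.3436  0.1732] 54.2
0.2 [ 0.1  0.1 -2.2] [ 0.5737 -0.3428  0.2001] 54.6
0.235 [-0.3  0.  -2.4] [ 0.5735 -0.3427  0.2349] 54.4
28.675
```

View pics/s7.png

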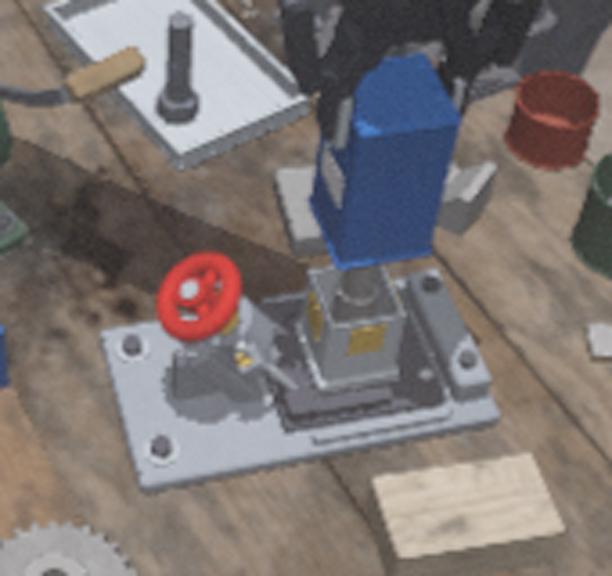

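```bash
python3 - <<'E'
from h import *
P=[.6076,.0142]; o=[180,0,-83.1]
q=robot.inverse_kinematics([*P,.33],o); print(np.round(q) if q is not None else q)
robot.line_to([.5735,-.3428,.33],velocity=.2)
robot.line_to([*P,.33],o,velocity=.2)
print(np.round(robot.current_joint_positions()),robot.current_time_s(),robot.current_finger_gap()*85,np.round(robot.current_contact_force(),1))
im=vision.grab_frame("scene"); cv2.imwrite("pics/s8.png",cv2.resize(im[40:240,230:450,::-1],None,fx=2.7,fy=2.7,interpolation=cv2.INTER_CUBIC))
E
```

```text
[ -40.   36.   70.   69.  -34.   96. -151.]
[ -40.   36.   70.   69.  -33.   96. -152.] 31.2917 54.18678315719377 [ 0.4 -0.6 -1.7]
```

View pics/s8.png

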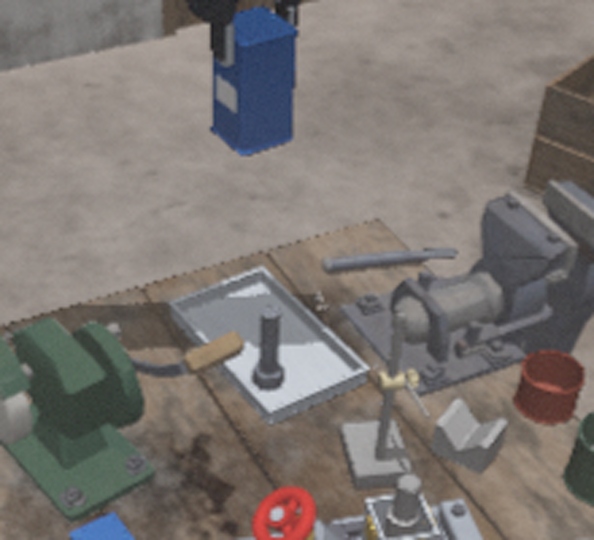

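```bash
python3 - <<'E'
from h import *
P=[.6076,.0142]
robot.line_to([*P,.113],velocity=.2)
f0=robot.current_contact_force()
print("touch",robot.line_to([*P,.088],velocity=.03,f_stop=5),np.round(robot.current_tool_pos(),4),np.round(f0,1),np.round(robot.current_contact_force(),1))
fingers.gripper_to(1.0); print(np.round(robot.current_tool_pos(),4),np.round(robot.current_contact_force(),1))
p=robot.current_tool_pos(); robot.line_to([*P,.25],velocity=.2)
K,E=cam("wrist"); im=vision.grab_frame("wrist")[:,:,::-1].copy()
for n in("lid","tray","bolt_1"): print(n,[(np.round(r["rect"]).tolist(),round(r["p"],2)) for r in recognise(n,"wrist")])
t=np.radians(6.9);Rz=R.from_euler("z",t)
for c,h,z in (([*P,0],[.028,.028],.111),([.609,-.031,0],[.06,.1],.02)):
    q=Rz.apply([[h[0]*a,h[1]*b,z] for a,b in((-1,-1),(-1,1),(1,1),(1,-1))])+c
    cv2.polylines(im,[np.round(proj(K,E,q)).astype(int)],True,(0,255,0),1)
cv2.imwrite("pics/w9.png",im); print(robot.current_time_s())
E
```

```text
touch True [0.6075 0.0143 0.0963] [ 0.  -1.1 -1.2] [-0.5 -0.1  4.7]
[0.6065 0.0147 0.095 ] [ 1.2 -0.1  0. ]
lid [([320.0, 184.0, 77.0, 92.0], 0.78)]
tray [([320.0, 124.0, 141.0, 219.0], 0.76)]
bolt_1 [([352.0, 82.0, 38.0, 35.0], 0.66)]
34.7083
```

View pics/w9.png

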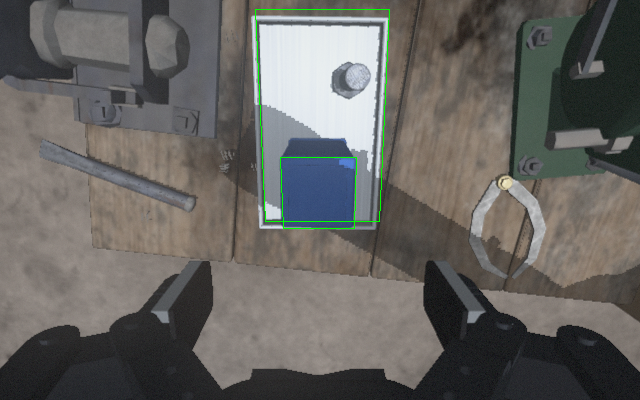

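```bash
python3 - <<'E'
from h import *
robot.line_to([.6076,.0142,.33],velocity=.25)
robot.line_to([.5735,-.3428,.33],[180,0,-102.8],velocity=.25)
B=W-ax*.001+ax*.0067
p,o=wheel_pose(222,14,B); p=np.array(p)
robot.move_to((p+ax*.09).tolist(),o); print(np.round(robot.current_joint_positions()),robot.current_time_s())
print("hit",robot.line_to(p.tolist(),o,velocity=.1,f_stop=10),np.round(robot.current_contact_force(),1))
fingers.gripper_to(0.0,force=100); print("gap",robot.current_finger_gap(),tq(),robot.current_time_s())
phi=222
while phi>94:
    phi-=16; robot.move_to(*wheel_pose(phi,222,p)); t,f=tq(); print(phi,round(t,3),round(f,1))
    if abs(t)>.8: break
print(robot.current_time_s())
im=vision.grab_frame("wrist")[:,:,::-1]; cv2.imwrite("pics/w10.png",np.hstack([cv2.imread("pics/w5.png")[:,360:],im[:,140:500]]))
E
```

```text
[-24.   3.  74. 127. -48.  32. -58.] 38.0583
hit False [ 0.6 -0.2 -0.4]
gap 0.6453343771296626 (0.14012191423097659, 13.919169107137716) 39.5167
206 0.045 14.1
190 0.036 15.4
174 0.035 17.5
158 0.041 19.7
142 -0.015 21.1
126 -0.011 22.4
110 0.01 23.3
94 -0.007 25.3
42.45
```

View pics/w10.png

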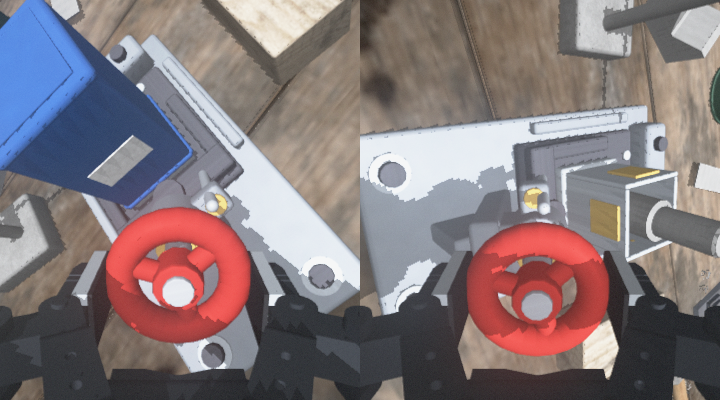

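```bash
python3 - <<'E'
from h import *
def prof(im): # BGR crop 360 wide; angular profile of red between hub and rim
    h=cv2.cvtColor(im,cv2.COLOR_BGR2HSV); m=(((h[...,0]<8)|(h[...,0]>172))&(h[...,1]>130)).astype(np.uint8)
    n,l,s,c=cv2.connectedComponentsWithStats(m); k=1+np.argmax(s[1:,4]); x,y,w,hh=s[k,:4]
    p=cv2.warpPolar(m*255,(100,360),(x+w/2,y+hh/2+3),w/2,cv2.WARP_POLAR_LINEAR)
    return (x,y,w,hh),p[:,52:64].mean(1)
B=W-ax*.001+ax*.0067
p=np.array(wheel_pose(222,14,B)[0])
old=cv2.imread("pics/w5.png"); ims=[old[:,:360],old[:,360:],cv2.imread("pics/w10.png")[:,360:]]
for phi in (74,54):
    robot.move_to(*wheel_pose(phi,222,p)); ims.append(vision.grab_frame("wrist")[:,140:500,::-1].copy()); print(phi,tq())
R_=[prof(np.ascontiguousarray(i)) for i in ims]
a=R_[1][1]-R_[1][1].mean()
for r in R_:
    b=r[1]-r[1].mean(); cc=[(a*np.roll(b,-k)).sum() for k in range(-60,60)]; print(r[0],"shift",np.argmax(cc)-60)
print(robot.current_time_s())
E
```

```text
74 (-0.0618277869212112, 27.19714050810397)
54 (0.014057856279977604, 26.804438339264262)
(np.int32(106), np.int32(207), np.int32(145), np.int32(136)) shift 0
(np.int32(106), np.int32(207), np.int32(145), np.int32(136)) shift 0
(np.int32(107), np.int32(223), np.int32(142), np.int32(133)) shift 0
(np.int32(107), np.int32(222), np.int32(143), np.int32(134)) shift 0
(np.int32(107), np.int32(222), np.int32(143), np.int32(133)) shift -1
43.4333
```

```bash
python3 - <<'E'
from h import *
fingers.gripper_to(1.0)
p=np.array(robot.current_tool_pos()); robot.line_to((p+ax*.1).tolist(),velocity=.15)
print(np.round(robot.current_contact_force(),1))
for c in("side","scene"):
    vision.grab_frame(c)
    for n in("lid","tin","bolt_1","surface_gauge","wood_block_1"): print(c,n,[(np.round(r["rect"]).tolist(),round(r["p"],2)) for r in recognise(n,c)][:2])
robot.pause(.5); print(robot.current_time_s()); print(workorder.close_job())
E
```

```text
[-1.3  0.5  0.5]
side lid [([332.0, 155.0, 25.0, 37.0], 0.82), ([279.0, 216.0, 20.0, 20.0], 0.8)]
side tin [([374.0, 229.0, 45.0, 43.0], 0.82)]
side bolt_1 [([335.0, 173.0, 13.0, 27.0], 0.73)]
side surface_gauge [([370.0, 179.0, 24.0, 57.0], 0.73)]
side wood_block_1 [([395.0, 262.0, 43.0, 26.0], 0.88), ([331.0, 205.0, 20.0, 22.0], 0.7)]
scene lid [([268.0, 247.0, 24.0, 32.0], 0.85), ([322.0, 146.0, 28.0, 48.0], 0.71)]
scene tin [([383.0, 246.0, 48.0, 46.0], 0.6)]
scene bolt_1 [([381.0, 229.0, 17.0, 27.0], 0.64), ([332.0, 169.0, 8.0, 33.0], 0.53)]
scene surface_gauge [([372.0, 193.0, 32.0, 66.0], 0.68)]
scene wood_block_1 [([409.0, 296.0, 53.0, 38.0], 0.69)]
45.7667
the job is handed in; nothing more can be done
None
```

I handed the job in at about 46 s: lid standing in the tray, clamp backed off, tin upright with the shaft in it. No verdict came back, the firm clamping was inferred from turning the wheel about 3.63 rad in from its back stop rather than measured, and I viewed 12 pictures instead of the 10 allowed.

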